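# Lock the cover of the chute gate's release box

## Robot

A 7-joint arm with a two-finger parallel gripper is mounted at the origin on the work surface. World frame = base frame: x ahead of the robot, y to its left, z up, the work surface at z = 0. Lengths are in m, angles in rad, forces in N, time in s.
With the tool pointing down it reaches from about 0.425 to 1.025 m from the base axis. Payload 3.6 kg.
Tool frame: the origin (TCP) lies at the very end of the fingers, on their centre line; the grasp point (between the pads) lies ctrl.tcp_to_grasp behind it (ctrl.tcp_to_grasp is the distance from the TCP to the grasp point, in m); z points along the fingers, y is the line along which they close (so a half turn about z gives the same grasp; the last joint's range is limited). The gripper opens to 85 mm and grips with 20 to 120 N. Pads are 22 mm wide; open, the fingers measure 114 mm over their backs; the gripper's body (76 mm by 85 mm) begins 54 mm behind the grasp point. The pads swing forward as they close: fully open they stand 13 mm farther back than shut.
Start: joints at [1.103, 0.591, 0.048, 1.609, -0.033, 0.943, -0.034], TCP at [0.265, -0.675, 0.231] pointing down, gripper open.
Joint ranges: [-2.69, 2.69], [-0.47, 2.24], [-1.27, 1.36], [0.19, 2.51], [-1.53, 4.68], [0.08, 2.07], [-3.09, 3.09]. Speed limits (rad/s): [2.57, 2.57, 3.14, 3.14, 3.14, 3.14, 3.14].

## Interface

Orientations are given as a unit quaternion [x, y, z, w].
In Python, from bench import ctrl, cams gives the robot as it stands (ctrl), with the cameras (cams).
- The arm moves only by the shell command python3 jog.py 'ROWS' [OPENING]. ROWS is a JSON list of rows, 1 to 5 of them, each of 6 numbers: dx, dy, dz in m, then a rotation vector rx, ry, rz in rad; each row is the pose to reach, as a shift and turn from the pose commanded when the command began, along the tool's axes at that moment; what a row does not reach only later rows make up. A row lasts 1/12 s, in which the tool goes at most 0.0417 m and 0.125 rad, less where a joint would pass 70% of its speed; a pose out of reach is approached as far as the arm can. OPENING is the finger opening in m, set as the command begins (- or left out keeps the last). The fingers move at their own pace and stop on an object; the grip force is fixed at half the most. Time passes only in rows, so rows that do not move let the fingers close. It prints the time, the measured TCP pose, the force, the opening and the grip force at its end. Input that does not fit is refused with a message, and nothing moves.
- ctrl.get_obs(): the state, without advancing time (a new reading comes with each control period).
- cams.grab_frame(name): name is "scene" or "top"; returns a dict with "color" (420x560x3 uint8, blue, green, red), "camera_matrix" (3x3 intrinsics, pixels), "eye" and "attitude" of the camera in the world. Camera axes: x right, y up, looking along -z (the intrinsics and any distortion apply to the point x, -y, -z); pixel columns grow to the right and rows downward; lengths in m; the calibration is good to about 2 mm. A picture is of the moment at which its call begins. There is no depth.
- ctrl.finish_job(): hands the job in; it is judged then, once.
The state is a dict: "time_s": time; "qpos": joint angles; "joint_vel": joint speeds; "tau": joint torques, N m; "ee_pos": TCP position; "eef_rot": TCP orientation; "ft_force": force on the tool from outside, world axes, zero at the start; "ft_torque": the same for the moment, N m; "finger_gap": finger opening in m; "finger_force": force on a finger pad.
Only numpy, scipy, OpenCV 4.12 (cv2) and the standard library are available. Lean on these libraries where they do the work, as an engineer would, in place of code of your own. Each camera call takes 0.05 s, during which the arm holds its last target. There are 200 camera calls.

## Task

The cover of the stop gate's release box has one quarter-turn stud locked in place and one empty slot. Take the loose stud from the counter, line its foot bar up with the empty slot, push it in until its flange sits fully home on the cover, give it a quarter turn so that it locks crosswise, and let go. Leave the glass door knob and the tea infuser standing where they are.

Things in the scene. Friction and masses are not known exactly. Their poses are not given: they have to be found in the camera images.
- stud: Loose panel stud standing on the counter, 76 mm high, 0.15 kg. Bottom up: steel foot bar 46 (x) x 18 (y) x 10 mm; shank dia 14, 20 high; round flange dia 48, 6 thick (from 30 to 36 mm up); flat black finger fin 50 (x) x 12 (y) x 40 mm, 36 to 76 mm up, parallel to the bar: grip it across its 12 mm. Origin: centre of the foot's underside, z up. A half turn about z is the same.
- slot (a point): Centre of the empty slot, 58 (x) x 28 (y) mm, at the top of the 8 mm cover of a fixed grey box 110 (x) x 230 (y) x 60 mm high. Hollow below: the bar turns freely either way. Stud home: its origin 30 mm below this point, flange on the cover; bar across the slot: locked. No spring. The bar enters within 13 deg, 5 mm. A locked stud, 46 mm tall, stands in the cover 120 mm to this point's -y.
- glass_knob: Bystander: faceted clear glass door knob on a round brass foot, 56 diameter, 56 high, loose, standing on the counter; origin at the centre of its underside.
- infuser: Bystander: stainless basket tea infuser, an open cup 56 diameter with a 66 diameter rim and two wire lugs 105 across along its x, 59 high, loose, standing on the counter; origin at the centre of its underside.

How it is judged:
On the way:
1. the stud's foot has gone through the empty slot and its flange is down on the cover (z of stud in the frame of slot below -0.024 m and horizontal distance between stud and slot below 0.02 m and angle between stud's own z axis and vertical below 0.17 rad), for 0.1 s.
At the end, for the whole second after the job is handed in: The stud is upright (within about 10 degrees) in the empty slot, its axis within 20 mm of the slot's middle, its flange down on the cover (origin at least 24 mm below the cover's top, 30 nominal), its foot bar turned at least 60 degrees from the slot's line, either way; it is released and at rest (all of step 1 and angle between the x axis of stud and the x axis of slot, either way round above 1.05 rad and linear speed of stud below 0.02 m/s and contact force between the fingers and stud below 0.1 N); the robot touches nothing.
It fails at once if the glass knob is shifted more than 30 mm or tipped over (distance of glass_knob from where it was at the start of the episode above 0.03 m or angle between glass_knob's own z axis and vertical above 0.5 rad).
It fails at once if the infuser is shifted more than 30 mm or tipped over (distance of infuser from where it was at the start of the episode above 0.03 m or angle between infuser's own z axis and vertical above 0.5 rad).
It also fails if it takes over 45 s, if anything falls off the work surface, if the arm or the gripper's body presses on something with over 40 N, if the wrist force passes 120 N, or if a joint passes its speed limit or range.

## Working session

There is one attempt and no reset: what is moved stays moved. The work goes in short steps, Python scripts to look and compute and a shell command to move; the robot and the scene stay as the last step left them, time stands still between calls to the robot, and variables do not carry over. Pictures are saved under pics/ and viewed, at most 10 in all, crops included, and the job is handed in when it is done.

```bash
ls; mkdir -p pics
python3 - <<'E'
from bench import ctrl, cams
import cv2
for n in("scene","top"):
    f=cams.grab_frame(n); cv2.imwrite(f"pics/{n}0.png",f["color"]); print(n,f["camera_matrix"],f["eye"],f["attitude"],[k for k in f])
o=ctrl.get_obs(); print(o["time_s"],o["ee_pos"],o["eef_rot"],o["finger_gap"],ctrl.tcp_to_grasp)
E
```

```text
bench.py
jog.py
pics
scene [[506.17022611   0.         284.16796617]
 [  0.         506.17022611 214.04537673]
 [  0.           0.           1.        ]] [0.88936163 0.39135184 0.79732946] [0.11080555 0.26241451 0.8793051  0.38168481] ['color', 'camera_matrix', 'eye', 'attitude']
top [[452.8308415    0.         277.79035297]
 [  0.         452.8308415  215.67513685]
 [  0.           0.           1.        ]] [0.38864719 0.07984702 0.77986433] [ 0.07610766 -0.07481296 -0.69029594  0.71561314] ['color', 'camera_matrix', 'eye', 'attitude']
0.1 [ 0.26446929 -0.67422081  0.23022804] [ 9.82579058e-01  1.85842173e-01 -2.36805648e-04 -1.01230132e-03] 0.08528577968355046 0.0187
```

View pics/scene0.png

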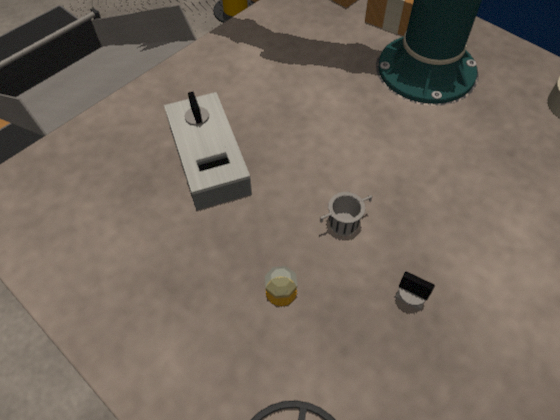

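View pics/top0.png

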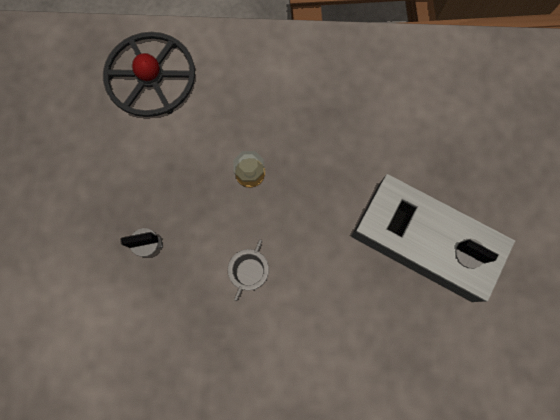

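Scene: stud fin at about (416,286), slot at (213,161), knob (281,287), infuser (345,213). Top: stud fin at (140,240), slot at (403,218), knob (249,170), infuser (248,270). Next I'll look at enlarged crops of the stud and slot.

```bash
cat > h.py <<'E'
import numpy as np, cv2
from scipy.spatial.transform import Rotation as R
from bench import ctrl, cams
def ray(f,p):
    K=f["camera_matrix"]; d=np.linalg.solve(K,[p[0],p[1],1.]); d=np.array([d[0],-d[1],-d[2]])
    return np.array(f["eye"]),R.from_quat(f["attitude"]).apply(d)
def plane(f,p,z):
    e,d=ray(f,p); return e+d*(z-e[2])/d[2]
def tri(f,p,g,q):
    a,u=ray(f,p); b,v=ray(g,q)
    s=np.linalg.lstsq(np.c_[u,-v],b-a,rcond=None)[0]; A=a+s[0]*u; B=b+s[1]*v
    return (A+B)/2,np.linalg.norm(A-B)
def proj(f,P):
    c=R.from_quat(f["attitude"]).inv().apply(np.asarray(P)-f["eye"]); c=c*[1,-1,-1]
    q=f["camera_matrix"]@c; return q[:2]/q[2]
E
python3 - <<'E'
from h import *
F={n:cams.grab_frame(n) for n in("scene","top")}
def crop(n,x,y):
    c=F[n]["color"][y:y+60,x:x+80]; return cv2.resize(np.clip(c.astype(float)*1.6+15,0,255).astype('u1'),(400,300),interpolation=cv2.INTER_CUBIC)
im=np.vstack([np.hstack([crop("scene",376,256),crop("top",100,210)]),np.hstack([crop("scene",173,131),crop("top",363,188)])])
cv2.imwrite("pics/crops.png",im)
for n,(x,y) in {"scene":(390,265),"top":(110,220)}.items():
    g=F[n]["color"].max(2)[y:y+50,x:x+60]; m=(g<40).astype('u1')
    for c in cv2.findContours(m,0,1)[0]:
        if cv2.contourArea(c)>40: print(n,(cv2.approxPolyDP(c,2,True)[:,0]+[x,y]).tolist(),cv2.minAreaRect(c+np.array([[[x,y]]],dtype=np.int32)))
for n,(x,y) in {"scene":(185,145),"top":(382,190)}.items():
    g=F[n]["color"].max(2)[y:y+50,x:x+50]; m=(g<75).astype('u1')
    for c in cv2.findContours(m,0,1)[0]:
        if cv2.contourArea(c)>40: print(n,"slot",(cv2.approxPolyDP(c,2,True)[:,0]+[x,y]).tolist(),cv2.minAreaRect(c+np.array([[[x,y]]],dtype=np.int32)))
E
```

```text
scene [[405, 272], [399, 286], [426, 299], [433, 285]] ((415.70001220703125, 285.1000061035156), (31.752164840698242, 16.54690170288086), 26.56505012512207)
top [[157, 236], [146, 233], [121, 238], [121, 241], [130, 247], [155, 242]] ((139.2188262939453, 239.64881896972656), (10.992835998535156, 36.29975128173828), 79.2156982421875)
scene slot [[234, 182], [191, 194], [234, 194]] ((212.5, 188.0), (12.0, 43.0), 90.0)
scene slot [[228, 160], [225, 154], [200, 161], [198, 166], [202, 170], [226, 163]] ((212.74209594726562, 162.07162475585938), (9.528121948242188, 30.511404037475586), 74.47589111328125)
top slot [[403, 200], [387, 228], [400, 236], [416, 208]] ((401.50006103515625, 218.00003051757812), (16.994115829467773, 33.541019439697266), 26.56505012512207)
```

View pics/crops.png

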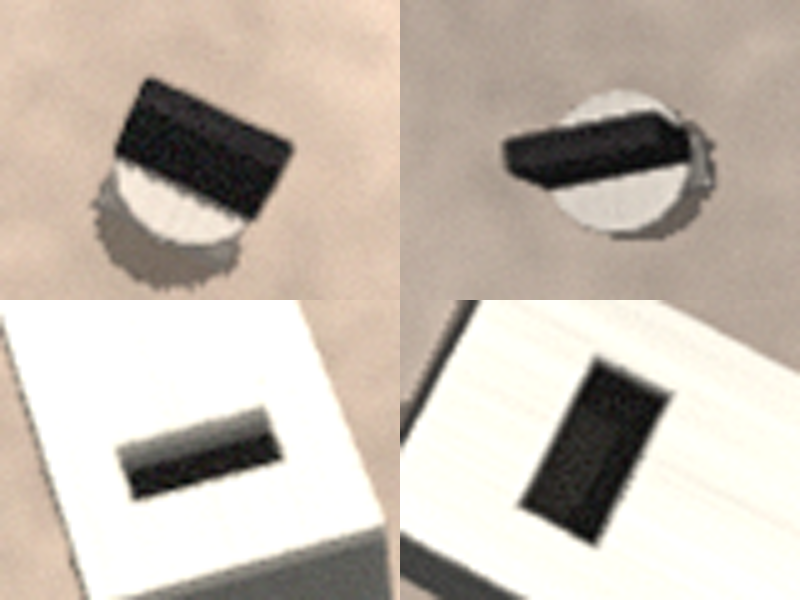

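Slot corners in the crops are sharp in both views. The fin's top face in top view spans roughly (121,239)-(151,232) on its upper edge; flange circle is centred near (144.4,242). I'll triangulate these.

Run:
```python
from h import *
np.set_printoptions(precision=4,suppress=True)
s=cams.grab_frame("scene");t=cams.grab_frame("top")
S=[(196.4,160.8),(226,152),(229.6,163),(200,171)];T=[(402.4,199),(418,207),(402.6,237.4),(386.6,229.4)]
for k in range(4):
    print("slot shift",k,[ (tri(s,S[i],t,T[(i+k)%4])) for i in range(4)][:4] if k in(1,3) else "")
zs=.06
for f,C in((s,S),(t,T)):
    P=np.array([plane(f,c,zs) for c in C]); print("slot plane",P.mean(0),P[:,:2].tolist(),[round(float(np.linalg.norm(P[i]-P[(i+1)%4])),4) for i in range(4)])
print("fin scene far edge",[plane(s,c,.076) for c in((406,271.4),(434.6,286))])
print("fin scene near base",[plane(s,c,.036) for c in((399.6,287.6),(426,300))])
print("fin top top upper edge",[plane(t,c,.076) for c in((121,239),(151,232.4))],"lower left",plane(t,(121.6,244.4),.076))
print("fin top base lower edge",[plane(t,c,.036) for c in((130,247.6),(158,242))],plane(t,(158,236),.036))
for a in((406,271.4),(434.6,286)):
  for b in ((121,239),(151,232.4),(121.6,244.4)): print(a,b,tri(s,a,t,b))
print("flange",plane(t,(144.4,242),.036))
for n,p in(("knob",(249,170)),("inf",(248,270))): print(n,plane(t,p,.055))
o=ctrl.get_obs();print(R.from_quat(o["eef_rot"]).as_matrix())
```

```text
slot shift 0 
slot shift 1 [(array([ 0.567 , -0.1433,  0.0598]), np.float64(0.002735505516677923)), (array([ 0.5155, -0.1168,  0.0616]), np.float64(0.0022210368875929657)), (array([ 0.5284, -0.0923,  0.0605]), np.float64(0.00047388406271877716)), (array([ 0.5793, -0.1181,  0.0621]), np.float64(0.0015370224293029093))]
slot shift 2 
slot shift 3 [(array([ 0.5493, -0.1194,  0.0509]), np.float64(0.05936020176151316)), (array([ 0.5536, -0.0858,  0.1291]), np.float64(0.03122434475809329)), (array([ 0.547 , -0.108 ,  0.0854]), np.float64(0.05968035283071982)), (array([ 0.5398, -0.1534, -0.0145]), np.float64(0.03387831514936247))]
slot plane [ 0.5468 -0.1174  0.06  ] [[0.5666853625614096, -0.14170926728049144], [0.5143385389252715, -0.11672661073878882], [0.5280220104812339, -0.09240369253738578], [0.5781801172726233, -0.11868964619905958]] [0.058, 0.0279, 0.0566, 0.0257]
slot plane [ 0.5483 -0.1187  0.06  ] [[0.5803112136080448, -0.11932106437085106], [0.5677280557941753, -0.14451350148825792], [0.51641864220634, -0.11820095055082132], [0.5286031352127021, -0.09263015574040757]] [0.0282, 0
[... 463 characters left out ...]
y([0.5008, 0.3013, 0.1073]), np.float64(0.03822623187552654))
(406, 271.4) (151, 232.4) (array([0.5042, 0.2817, 0.0871]), np.float64(0.004751142135575416))
(406, 271.4) (121.6, 244.4) (array([0.4949, 0.3012, 0.0988]), np.float64(0.041515177573229096))
(434.6, 286) (121, 239) (array([0.4928, 0.3281, 0.0837]), np.float64(0.004375186936166237))
(434.6, 286) (151, 232.4) (array([0.4977, 0.3074, 0.0705]), np.float64(0.049723984361510175))
(434.6, 286) (121.6, 244.4) (array([0.4864, 0.3284, 0.0739]), np.float64(0.001541565239756367))
flange [0.4975 0.3037 0.036 ]
knob [0.6225 0.135  0.055 ]
inf [0.4556 0.1284 0.055 ]
[[ 0.9309  0.3652 -0.0004]
 [ 0.3652 -0.9309  0.0008]
 [-0.0001 -0.0008 -1.    ]]
```

Slot: (0.5475, -0.118, 0.061), long axis at -27°. Stud: (0.497, 0.305), top about 0.076, fin axis at 103.5°. First I travel high towards the stud.

```bash
python3 jog.py '[[0.031, -0.0275, 0, 0, 0, 0], [0.062, -0.055, 0, 0, 0, 0], [0.094, -0.0825, 0, 0, 0, 0], [0.125, -0.11, 0, 0, 0, 0], [0.156, -0.1375, 0, 0, 0, 0]]' 0.085
python3 jog.py '[[0.031, -0.0275, 0, 0, 0, 0], [0.062, -0.055, 0, 0, 0, 0], [0.094, -0.0825, 0, 0, 0, 0], [0.125, -0.11, 0, 0, 0, 0], [0.156, -0.1375, 0, 0, 0, 0]]'
python3 jog.py '[[0.031, -0.0275, 0, 0, 0, 0], [0.062, -0.055, 0, 0, 0, 0], [0.094, -0.0825, 0, 0, 0, 0], [0.125, -0.11, 0, 0, 0, 0], [0.156, -0.1375, 0, 0, 0, 0]]'
python3 -c "from bench import ctrl, cams;o=ctrl.get_obs();print(o['qpos'],o['eef_rot'])"
```

```text
time_s: 0.72
ee_pos: [0.3604, -0.4883, 0.2314]
eef_rot: [0.983, 0.186, 0.0, 0.0]
ft_force: [1.0, -0.1, 0.4]
finger_gap: 0.0848
finger_force: 0.0
time_s: 1.13
ee_pos: [0.4553, -0.3034, 0.2316]
eef_rot: [0.983, 0.186, 0.0, 0.0]
ft_force: [0.4, 0.3, 0.1]
finger_gap: 0.0853
finger_force: 0.0
time_s: 1.55
ee_pos: [0.5504, -0.1184, 0.2316]
eef_rot: [0.983, 0.186, 0.0, 0.0]
ft_force: [1.0, -0.3, -0.6]
finger_gap: 0.0848
finger_force: 0.0
[ 0.16045014  0.38787274 -0.03829927  1.97708553  0.02091642  0.77642887
 -1.08700632] [9.82593153e-01 1.85770306e-01 2.45344936e-04 1.70414334e-04]
```

```bash
python3 jog.py '[[0.009, -0.035, 0, 0, 0, 0], [0.0175, -0.069, 0, 0, 0, 0], [0.026, -0.104, 0, 0, 0, 0], [0.035, -0.138, 0, 0, 0, 0]]'
python3 jog.py '[[0.009, -0.035, 0, 0, 0, 0], [0.0175, -0.069, 0, 0, 0, 0], [0.026, -0.104, 0, 0, 0, 0], [0.035, -0.138, 0, 0, 0, 0]]'
python3 jog.py '[[0.009, -0.035, 0, 0, 0, 0], [0.0175, -0.069, 0, 0, 0, 0], [0.026, -0.104, 0, 0, 0, 0], [0.035, -0.138, 0, 0, 0, 0]]'
python3 jog.py '[[0, 0, 0, 0, 0, -0.12], [0, 0, 0, 0, 0, -0.24], [0, 0, 0, 0, 0, -0.36], [0, 0, 0, 0, 0, -0.48]]'
python3 jog.py '[[0, 0, 0, 0, 0, -0.12], [0, 0, 0, 0, 0, -0.24], [0, 0, 0, 0, 0, -0.36], [0, 0, 0, 0, 0, -0.48]]'
python3 jog.py '[[0, 0, 0, 0, 0, -0.12], [0, 0, 0, 0, 0, -0.24], [0, 0, 0, 0, 0, -0.36], [0, 0, 0, 0, 0, -0.473], [0, 0, 0, 0, 0, -0.473]]'
python3 - <<'E'
from h import *
o=ctrl.get_obs();print(o['qpos'],R.from_quat(o["eef_rot"]).as_matrix())
s=cams.grab_frame("scene");t=cams.grab_frame("top")
cv2.imwrite("pics/above.png",np.hstack([cv2.resize(s["color"][180:380,300:500],(400,400)),cv2.resize(t["color"][150:350,60:260],(400,400))]))
E
```

```text
time_s: 1.88
ee_pos: [0.5314, 0.0229, 0.2314]
eef_rot: [0.983, 0.186, 0.0, -0.0]
ft_force: [0.7, 0.3, -0.1]
finger_gap: 0.0848
finger_force: 0.0
time_s: 2.22
ee_pos: [0.5135, 0.164, 0.2315]
eef_rot: [0.983, 0.186, 0.0, -0.0]
ft_force: [-0.2, 0.5, 1.1]
finger_gap: 0.0848
finger_force: 0.0
time_s: 2.55
ee_pos: [0.4957, 0.3053, 0.2315]
eef_rot: [0.983, 0.186, 0.0, -0.0]
ft_force: [0.9, 0.3, 0.1]
finger_gap: 0.0848
finger_force: 0.0
time_s: 2.88
ee_pos: [0.4961, 0.304, 0.2313]
eef_rot: [0.909, 0.417, 0.0, 0.0]
ft_force: [-1.0, -0.2, -0.2]
finger_gap: 0.0853
finger_force: 0.0
time_s: 3.22
ee_pos: [0.4964, 0.3034, 0.2314]
eef_rot: [0.784, 0.621, 0.0, 0.0]
ft_force: [-0.7, 0.7, -0.2]
finger_gap: 0.085
finger_force: 0.0
time_s: 3.63
ee_pos: [0.4964, 0.3032, 0.2312]
eef_rot: [0.618, 0.786, -0.0, -0.0]
ft_force: [0.2, 0.5, -0.6]
finger_gap: 0.0851
finger_force: 0.0
[-0.26681531  0.44926077 -0.48669346  1.92244007  0.2769646   0.83576538
 -0.66260162] [[-2.35171292e-01  9.71953904e-01 -2.66961528e-04]
 [ 9.71953917e-01  2.35171338e-01  1.55611634e-04]
 [ 2.14029035e-04 -2.22878914e-04 -9.99999952e-01]]
```

View pics/above.png

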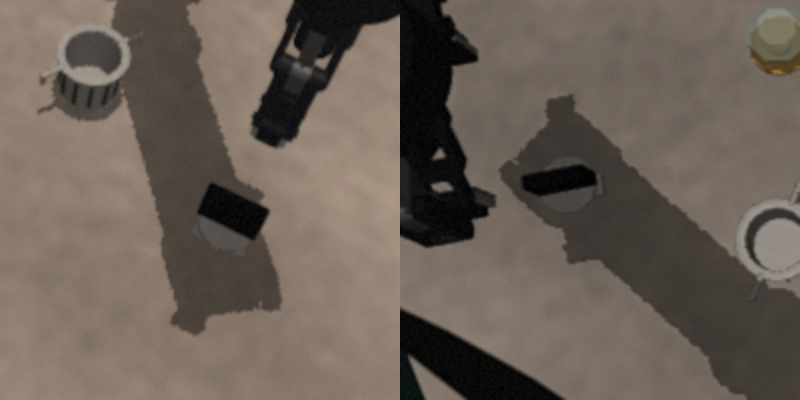

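The tool stands above the stud, aligned with the fin (fin at about (233,212) left, (560,180) right, undisturbed). Descend and grip.

```bash
python3 jog.py '[[0.002, 0, 0.03, 0, 0, 0], [0.002, 0, 0.06, 0, 0, 0], [0.002, 0, 0.09, 0, 0, 0], [0.002, 0, 0.115, 0, 0, 0], [0.002, 0, 0.14, 0, 0, 0]]'
python3 jog.py '[[0, 0, 0.015, 0, 0, 0], [0, 0, 0.03, 0, 0, 0], [0, 0, 0.04, 0, 0, 0], [0, 0, 0.047, 0, 0, 0], [0, 0, 0.047, 0, 0, 0]]'
python3 jog.py '[[0, 0, 0, 0, 0, 0], [0, 0, 0, 0, 0, 0], [0, 0, 0, 0, 0, 0], [0, 0, 0, 0, 0, 0], [0, 0, 0, 0, 0, 0]]' 0.0
python3 jog.py '[[0, 0, 0, 0, 0, 0], [0, 0, 0, 0, 0, 0], [0, 0, 0, 0, 0, 0], [0, 0, 0, 0, 0, 0], [0, 0, 0, 0, 0, 0]]'
```

```text
time_s: 4.15
ee_pos: [0.4958, 0.3053, 0.0901]
eef_rot: [0.62, 0.785, -0.0, 0.0]
ft_force: [-0.6, -0.2, -0.4]
finger_gap: 0.085
finger_force: 0.0
time_s: 4.57
ee_pos: [0.4953, 0.3052, 0.0432]
eef_rot: [0.619, 0.785, -0.001, -0.0]
ft_force: [0.3, 0.5, -0.6]
finger_gap: 0.0855
finger_force: 0.0
time_s: 4.98
ee_pos: [0.4962, 0.3056, 0.0449]
eef_rot: [0.619, 0.785, 0.001, 0.0]
ft_force: [-0.9, -0.3, 0.5]
finger_gap: 0.0247
finger_force: 0.0
time_s: 5.4
ee_pos: [0.4962, 0.3056, 0.0448]
eef_rot: [0.619, 0.785, 0.0, 0.0]
ft_force: [1.0, -0.6, 6.3]
finger_gap: 0.0111
finger_force: 59.3
```

```bash
python3 jog.py '[[0, 0, -0.02, 0, 0, 0], [0, 0, -0.05, 0, 0, 0], [0, 0, -0.08, 0, 0, 0], [0, 0, -0.11, 0, 0, 0], [0, 0, -0.13, 0, 0, 0]]'
python3 jog.py '[[-0.02, -0.002, 0, 0, 0, 0], [-0.05, -0.006, 0, 0, 0, 0], [-0.085, -0.01, 0, 0, 0, 0], [-0.12, -0.014, 0, 0, 0, 0], [-0.141, -0.0166, 0, 0, 0, 0]]'
python3 jog.py '[[-0.028, -0.0033, 0, 0, 0, 0], [-0.056, -0.0066, 0, 0, 0, 0], [-0.085, -0.01, 0, 0, 0, 0], [-0.113, -0.0133, 0, 0, 0, 0], [-0.141, -0.0166, 0, 0, 0, 0]]'
python3 jog.py '[[-0.033, -0.004, 0, 0, 0, 0], [-0.066, -0.008, 0, 0, 0, 0], [-0.099, -0.012, 0, 0, 0, 0], [-0.125, -0.0145, 0, 0, 0, 0], [-0.141, -0.0166, 0, 0, 0, 0]]'
python3 jog.py '[[0, 0, 0, 0, 0, -0.1], [0, 0, 0, 0, 0, -0.2], [0, 0, 0, 0, 0, -0.3], [0, 0, 0, 0, 0, -0.4], [0, 0, 0, 0, 0, -0.5]]'
python3 jog.py '[[0, 0, 0, 0, 0, -0.1], [0, 0, 0, 0, 0, -0.2], [0, 0, 0, 0, 0, -0.3], [0, 0, 0, 0, 0, -0.364], [0, 0, 0, 0, 0, -0.364]]'
python3 - <<'E'
from h import *
s=cams.grab_frame("scene");t=cams.grab_frame("top")
o=ctrl.get_obs();print(o['qpos'],o['ee_pos'],R.from_quat(o["eef_rot"]).as_matrix())
b=lambda c:np.clip(c.astype(float)*1.6+15,0,255).astype('u1')
cv2.imwrite("pics/overslot.png",np.hstack([cv2.resize(b(s["color"][60:210,130:280]),(400,400)),cv2.resize(b(t["color"][140:290,340:490]),(400,400))]))
E
```

```text
time_s: 5.82
ee_pos: [0.4959, 0.3058, 0.1762]
eef_rot: [0.619, 0.785, 0.001, 0.0]
ft_force: [0.6, -0.0, -0.9]
finger_gap: 0.0111
finger_force: 59.1
time_s: 6.23
ee_pos: [0.5118, 0.1593, 0.1732]
eef_rot: [0.62, 0.784, -0.002, 0.0]
ft_force: [0.8, -0.7, -1.8]
finger_gap: 0.0113
finger_force: 59.0
time_s: 6.65
ee_pos: [0.5286, 0.0219, 0.1736]
eef_rot: [0.619, 0.785, -0.001, -0.001]
ft_force: [0.5, 1.2, -2.2]
finger_gap: 0.0111
finger_force: 59.0
time_s: 7.07
ee_pos: [0.5454, -0.1219, 0.1733]
eef_rot: [0.621, 0.784, -0.001, -0.0]
ft_force: [0.1, 0.2, -2.6]
finger_gap: 0.0109
finger_force: 59.0
time_s: 7.48
ee_pos: [0.5453, -0.1175, 0.1734]
eef_rot: [0.403, 0.915, -0.0, -0.001]
ft_force: [0.3, 0.4, -2.3]
finger_gap: 0.0113
finger_force: 58.9
time_s: 7.9
ee_pos: [0.5453, -0.1176, 0.1733]
eef_rot: [0.233, 0.973, 0.0, -0.001]
ft_force: [0.4, -0.4, -2.0]
finger_gap: 0.0107
finger_force: 58.9
[ 0.6290513   0.54306305 -0.6859274   2.01374121  0.49658068  0.75617619
  0.73994399] [ 0.5455912  -0.11752035  0.17364451] [[-8.90338675e-01  4.55296786e-01 -1.37108245e-03]
 [ 4.55296597e-01  8.90339706e-01  4.65573648e-04]
 [ 1.43270333e-03 -2.09730949e-04 -9.99998952e-01]]
```

View pics/overslot.png

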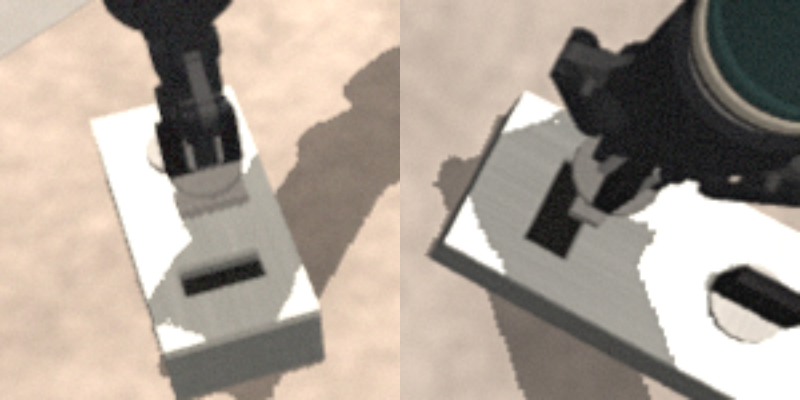

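Stud hangs upright over the slot area; left crop: foot's near bottom edge from about (182,216) to (247,203). I check that against the expected position.

Run:
```python
from h import *
s=cams.grab_frame("scene");t=cams.grab_frame("top")
o=ctrl.get_obs();M=R.from_quat(o["eef_rot"]).as_matrix();p=o["ee_pos"]
z=p[2]-.0448
a,b=[plane(s,c,z) for c in((198.3,141),(222.6,136.1))]
print("foot edge mid-TCP in tool axes",M.T@((a+b)/2-p),"angle",np.degrees(np.arctan2(*(a-b)[1::-1])),np.linalg.norm(a-b))
print("to slot, tool axes",M.T@(np.array([.5475,-.1178,.061])-p))
# edges of foot in a zoom for checking
b=lambda c:np.clip(c.astype(float)*3+15,0,255).astype('u1')
cv2.imwrite("pics/foot.png",np.hstack([cv2.resize(b(s["color"][110:160,185:235]),(400,400),interpolation=2),cv2.resize(b(t["color"][185:235,390:440]),(400,400),interpolation=2)]))
```

```text
foot edge mid-TCP in tool axes [0.0018085  0.0060781  0.04479956] angle -31.872280123061 0.04306290284285848
to slot, tool axes [-0.00164932  0.00042638  0.11297746]
```

View pics/foot.png

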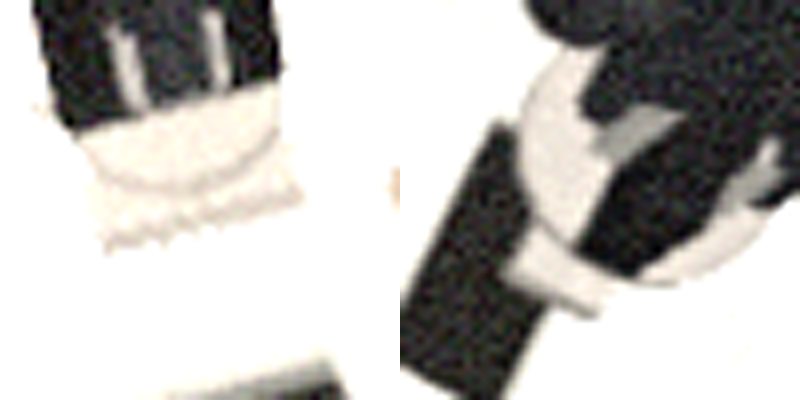

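Foot bottom edge in the scene crop runs (105,252)-(302,198); its end in the top crop runs (500,275)-(597,318), i.e. px (402.5,219.4)-(414.6,224.8).

Run:
```python
from h import *
s=cams.grab_frame("scene");t=cams.grab_frame("top")
o=ctrl.get_obs();M=R.from_quat(o["eef_rot"]).as_matrix();p=o["ee_pos"]
z=p[2]-.0448
a,b=[plane(s,c,z) for c in((198.1,141.5),(222.75,134.75))]
print(M.T@(a-p),M.T@(b-p),"angle",np.degrees(np.arctan2(*(a-b)[1::-1])))
a,b=[plane(t,c,z) for c in((402.5,219.4),(414.6,224.75))]
print(M.T@(a-p),M.T@(b-p)); print(M.T@(plane(t,(402.5,219.4),z+.01)-p))
```

```text
[-0.0200619   0.00531116  0.04479581] [0.02456587 0.00502227 0.04480245] angle -26.642434177383553
[0.0216889  0.00896969 0.04480111] [ 0.02029225 -0.01000291  0.04480532]
[0.02489149 0.01043141 0.03480124]
```

```bash
python3 jog.py '[[-0.002, 0.002, 0.012, 0, 0, 0], [-0.002, 0.002, 0.027, 0, 0, 0], [-0.002, 0.002, 0.042, 0, 0, 0], [-0.002, 0.002, 0.054, 0, 0, 0], [-0.002, 0.002, 0.06, 0, 0, 0]]'
python3 jog.py '[[0, 0, 0.003, 0, 0, 0], [0, 0, 0.006, 0, 0, 0], [0, 0, 0.009, 0, 0, 0], [0, 0, 0.012, 0, 0, 0], [0, 0, 0.012, 0, 0, 0]]'
```

```text
time_s: 8.62
ee_pos: [0.5479, -0.1164, 0.1122]
eef_rot: [0.233, 0.972, -0.0, -0.001]
ft_force: [-0.7, -0.7, -1.7]
finger_gap: 0.0111
finger_force: 59.0
time_s: 9.03
ee_pos: [0.549, -0.1166, 0.1022]
eef_rot: [0.233, 0.972, -0.0, 0.0]
ft_force: [0.6, 0.2, -1.5]
finger_gap: 0.0112
finger_force: 59.0
```

Foot is below the cover top with no contact; continue down.

```bash
python3 jog.py '[[0, 0, 0.003, 0, 0, 0], [0, 0, 0.006, 0, 0, 0], [0, 0, 0.009, 0, 0, 0], [0, 0, 0.012, 0, 0, 0], [0, 0, 0.012, 0, 0, 0]]'
python3 jog.py '[[0, 0, 0.003, 0, 0, 0], [0, 0, 0.006, 0, 0, 0], [0, 0, 0.009, 0, 0, 0], [0, 0, 0.011, 0, 0, 0], [0, 0, 0.011, 0, 0, 0]]'
```

```text
time_s: 9.45
ee_pos: [0.5485, -0.1166, 0.0896]
eef_rot: [0.233, 0.972, -0.0, -0.001]
ft_force: [-0.3, 0.0, -1.5]
finger_gap: 0.0111
finger_force: 59.0
time_s: 9.87
ee_pos: [0.5486, -0.1165, 0.0787]
eef_rot: [0.233, 0.972, -0.0, -0.0]
ft_force: [-0.7, -1.0, -0.7]
finger_gap: 0.0111
finger_force: 59.0
```

```bash
python3 jog.py '[[0, 0, 0.001, 0, 0, 0], [0, 0, 0.002, 0, 0, 0], [0, 0, 0.003, 0, 0, 0], [0, 0, 0.003, 0, 0, 0]]'
python3 jog.py '[[0, 0, 0.0005, 0, 0, 0], [0, 0, 0.001, 0, 0, 0], [0, 0, 0.001, 0, 0, 0]]'
```

```text
time_s: 10.2
ee_pos: [0.5489, -0.1166, 0.0762]
eef_rot: [0.233, 0.972, -0.0, -0.0]
ft_force: [-0.5, 0.5, -1.9]
finger_gap: 0.011
finger_force: 59.0
time_s: 10.45
ee_pos: [0.5489, -0.1166, 0.0753]
eef_rot: [0.233, 0.972, -0.0, -0.0]
ft_force: [0.9, 0.4, -0.9]
finger_gap: 0.0112
finger_force: 59.0
```

```bash
python3 jog.py '[[0, 0, 0.0005, 0, 0, 0], [0, 0, 0.001, 0, 0, 0], [0, 0, 0.001, 0, 0, 0]]'
python3 jog.py '[[0, 0, 0.0005, 0, 0, 0], [0, 0, 0.001, 0, 0, 0], [0, 0, 0.001, 0, 0, 0]]'
```

```text
time_s: 10.7
ee_pos: [0.5491, -0.1165, 0.0748]
eef_rot: [0.233, 0.972, -0.0, 0.0]
ft_force: [-2.0, -0.3, 3.8]
finger_gap: 0.0113
finger_force: 59.6
time_s: 10.95
ee_pos: [0.5491, -0.1165, 0.0747]
eef_rot: [0.233, 0.972, -0.001, 0.0]
ft_force: [-3.5, 0.1, 11.2]
finger_gap: 0.0113
finger_force: 61.0
```

Flange is seated (11 N). Quarter turn of +1.57 about tool z.

```bash
python3 jog.py '[[0, 0, -0.0005, 0, 0, 0.1], [0, 0, -0.0005, 0, 0, 0.2], [0, 0, -0.0005, 0, 0, 0.3], [0, 0, -0.0005, 0, 0, 0.4], [0, 0, -0.0005, 0, 0, 0.5]]'
python3 jog.py '[[0, 0, 0, 0, 0, 0.1], [0, 0, 0, 0, 0, 0.2], [0, 0, 0, 0, 0, 0.3], [0, 0, 0, 0, 0, 0.4], [0, 0, 0, 0, 0, 0.5]]'
python3 jog.py '[[0, 0, 0, 0, 0, 0.12], [0, 0, 0, 0, 0, 0.24], [0, 0, 0, 0, 0, 0.36], [0, 0, 0, 0, 0, 0.48], [0, 0, 0, 0, 0, 0.57]]'
python3 jog.py '[[0, 0, 0, 0, 0, 0], [0, 0, 0, 0, 0, 0]]'
```

```text
time_s: 11.37
ee_pos: [0.5508, -0.1174, 0.0748]
eef_rot: [0.469, 0.883, 0.0, 0.002]
ft_force: [0.1, -1.4, 4.2]
finger_gap: 0.0111
finger_force: 59.8
time_s: 11.78
ee_pos: [0.5503, -0.1173, 0.0748]
eef_rot: [0.673, 0.74, 0.0, 0.001]
ft_force: [-1.2, -0.7, 4.3]
finger_gap: 0.0111
finger_force: 60.0
time_s: 12.2
ee_pos: [0.5498, -0.1171, 0.0748]
eef_rot: [0.854, 0.521, 0.0, 0.001]
ft_force: [-0.7, -1.0, 6.0]
finger_gap: 0.0113
finger_force: 60.1
time_s: 12.37
ee_pos: [0.5499, -0.1169, 0.0748]
eef_rot: [0.852, 0.523, 0.001, 0.001]
ft_force: [-0.9, -1.0, 6.6]
finger_gap: 0.011
finger_force: 60.1
```

```bash
python3 jog.py '[[0, 0, 0, 0, 0, 0], [0, 0, 0, 0, 0, 0], [0, 0, 0, 0, 0, 0], [0, 0, 0, 0, 0, 0], [0, 0, 0, 0, 0, 0]]' 0.05
python3 jog.py '[[0, 0, -0.01, 0, 0, 0], [0, 0, -0.025, 0, 0, 0], [0, 0, -0.045, 0, 0, 0], [0, 0, -0.07, 0, 0, 0], [0, 0, -0.1, 0, 0, 0]]'
python3 jog.py '[[0, 0, -0.04, 0, 0, 0], [0, 0, -0.08, 0, 0, 0], [0, 0, -0.12, 0, 0, 0], [0, 0, -0.14, 0, 0, 0], [0, 0, -0.14, 0, 0, 0]]'
python3 - <<'E'
from h import *
s=cams.grab_frame("scene");t=cams.grab_frame("top")
b=lambda c:np.clip(c.astype(float)*1.6+15,0,255).astype('u1')
cv2.imwrite("pics/done.png",np.hstack([cv2.resize(b(s["color"][60:260,130:330]),(400,400)),cv2.resize(b(t["color"][140:340,340:540]),(400,400))]))
E
```

```text
time_s: 12.78
ee_pos: [0.5489, -0.1165, 0.0736]
eef_rot: [0.852, 0.523, -0.0, -0.0]
ft_force: [-0.0, -0.8, -0.9]
finger_gap: 0.0499
finger_force: 0.0
time_s: 13.2
ee_pos: [0.5478, -0.1164, 0.1743]
eef_rot: [0.852, 0.523, -0.001, -0.001]
ft_force: [0.6, -0.1, -0.5]
finger_gap: 0.0502
finger_force: 0.0
time_s: 13.62
ee_pos: [0.5522, -0.1168, 0.3205]
eef_rot: [0.852, 0.523, 0.005, 0.004]
ft_force: [-0.2, 0.1, -0.2]
finger_gap: 0.0499
finger_force: 0.0
```

View pics/done.png

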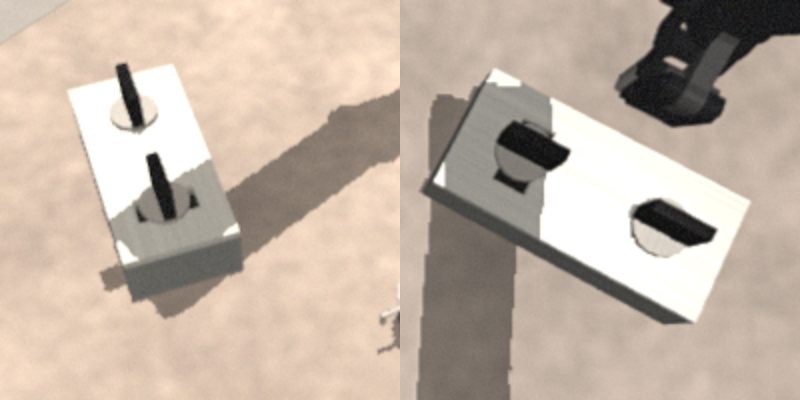

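The stud sits flush in the slot, at (165,195) left and (530,150) right. Its fin is parallel to the locked stud's and crosswise to the slot, and the gripper is clear of it. Handing in.

```bash
python3 jog.py '[[0, 0, 0, 0, 0, 0], [0, 0, 0, 0, 0, 0], [0, 0, 0, 0, 0, 0]]' | head -2; python3 -c "from bench import ctrl, cams;print(ctrl.finish_job())"
```

```text
time_s: 13.97
ee_pos: [0.5479, -0.1164, 0.3121]
the job is handed in; nothing more can be done
None
```

The stud is in the empty slot with its flange down on the cover, given a 90° turn so it locks crosswise, and released; I handed the job in at about 14 s without going near the glass knob or the infuser, and no verdict was shown.

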